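# Make room in the book rack for the new delivery

## Robot

A 7-joint arm with a two-finger parallel gripper is mounted at the origin on the work surface. World frame = base frame: x ahead of the robot, y to its left, z up, the work surface at z = 0. Lengths are in m, angles in rad, forces in N, time in s.
With the tool pointing down it reaches from about 0.425 to 1.025 m from the base axis. Payload 9.4 kg.
Tool frame: the origin (TCP) lies between the finger pads; the fingertips stand 14 mm ahead of it and the grasp point (between the pads) lies 5 mm behind it; z points along the fingers, y is the line along which they close (so a half turn about z gives the same grasp; the last joint's range is limited). The gripper opens to 85 mm and grips with 20 to 120 N. Pads are 22 mm wide; open, the fingers measure 114 mm over their backs; the gripper's body (76 mm by 85 mm) begins 54 mm behind the grasp point. The pads swing forward as they close: fully open they stand 13 mm farther back than shut.
Start: joints at [-1.365, 0.599, -0.003, 1.599, 0.002, 0.943, -0.08], TCP at [0.202, 0.696, 0.245] pointing down, gripper open.
Joint ranges: [-2.57, 2.57], [-0.35, 1.97], [-1.29, 1.29], [0.11, 2.56], [-1.05, 4.19], [0.11, 1.86], [-2.63, 2.63]. Speed limits (rad/s): [2.22, 2.22, 3.01, 3.01, 3.14, 3.14, 3.14].

## Interface

Orientations are given as a rotation vector (axis times angle).
In Python, from workcell import ctrl gives the robot as it stands.
- The arm moves only by the tool play_rows, never from a script. Its argument "commands" is a list of rows, each a list of 6 numbers: the shift along the tool's x, y, z in mm, then the turn, a rotation vector about the tool's x, y, z in rad. A call has 1 to 5 rows; each row shifts and turns the commanded pose from where the row before left it, along the tool's axes as they then stand; what a row does not reach is not made up. A row lasts 1/12 s, in which the tool goes at most 41.7 mm and 7.16 degrees, less where a joint would pass 70% of its speed; a pose out of reach is approached as far as the arm can. A call is refused whole if a number of a shift passes 41.7 or a number of a turn 0.125, either way. A call with a gripper value outside its range is refused whole. "jaw" is the opening, from 0 (shut) to 1 (fully open), set as the call begins (left out, the last holds). The fingers move at their own pace and stop on an object; "newtons" is the grip in N (left out, the last holds). Time passes only in rows, so rows that do not move let the fingers close. It gives the time, the measured TCP pose, the force, the opening and the grip force at its end, in the units of the state.
- ctrl.get_state(): the state, without advancing time (a new reading comes with each control period).
- ctrl.capture(name): name is "scene" or "top" or "wrist"; returns a dict with "pixels" (480x640x3 uint8, blue, green, red), "range_z" (480x640 float32, m along the optical axis (not along the pixel's ray), 0 where there is no reading), "intrinsics" (3x3 intrinsics, pixels), "dist" ([k1, k2, p1, p2, k3] as OpenCV has them; the pictures are not rectified), "R" (3x3) and "t" (3): a world point X has camera coordinates R X + t. Camera axes: x right, y down, z forward; pixel columns grow to the right and rows downward; lengths in m; the calibration is good to about 2 mm. A picture is of the moment at which its call begins.
- ctrl.finish_job(): hands the job in; it is judged then, once.
Trained networks look in a picture, given as the dict that the camera call returned (one of the last four; its "shot" number tells which), for a name from the list of things; names that differ only in an ending like _2 or _b are one class to them, and where a whole thing is asked for, a point or a joint stands for the part that bears it (a point fixed in the world has none). Each returns a list of dicts, best first, with "confidence" (0 to 1); they miss things now and then, are a little off and sometimes report something else, mostly with a low value. They report only what shows in the picture. A call takes as long as a camera call.
- ctrl.look_for(name, picture): "location" ([x, y, z] in m, in world coordinates, good to about 4 mm: the middle of the surface that is visible of it).
The state is a dict: "time_s": time; "joint_pos": joint angles; "joint_velocities": joint speeds; "joint_torque": joint torques, N m; "tool_pos": TCP position; "orientation": TCP orientation; "force": force on the tool from outside, world axes, zero at the start; "moment": the same for the moment, N m; "grip_width": opening from 0.0 (shut) to 1.0 (fully open); "grasp_force": force on a finger pad.
Only numpy, scipy, OpenCV 4.12 (cv2) and the standard library are available. Lean on these libraries where they do the work, as an engineer would, in place of code of your own. Each camera call takes 0.05 s, during which the arm holds its last target. There are 200 camera calls.

## Task

Make room in the book rack: press down the green release button on top of the sliding bookend and, keeping it pressed with the fingertips, push the bookend back along its bar, away from the books, until its red pointer stands over the yellow sticker; then let the button go and move clear. Nothing is to be lifted, and the locked ratchet must not be forced; leave the books, tins, mug and stamp standing where they are.

Things in the scene. Friction and masses are not known exactly. Their poses are not given: they have to be found in the camera images.
- rack: Book rack, fixed: grey base plate 215 x 460 x 12, a blue fixed end plate (top at 137) at its +y end, a steel bar along its far (+x) side. Origin: underside of the base plate, midway between the two posts of the bar, 27 mm to -x of the plate's centre line; z up. Its y axis runs along the bar towards the fixed end and the books; the sliding bookend goes back, away from the books, along -y.
- bookend (a joint): Travel of the sliding blue bookend, m: 0 nearest the books, grows going back (rack -y), stop at 0.21. On it: a black platform (74 x 76 along, top at 141) with the green button and a push lug. Released it slides with about 3 N and stays where left. The ratchet (8 mm teeth) bars going back, but for up to 8 mm of play, unless the button is held down; towards the books it clicks along freely.
- release (a joint): How far the green release button is down, m: 0 up, 0.012 fully down. Sprung: 2 N to start, 6 N fully down; let go, it rises and locks the bookend. The ratchet is free from 5 mm down; hold it 7 to 11 mm down while pushing. Left alone it may stand up to 5 mm down, where the pawl rides on a tooth.
- release_top (a point): Centre of the flat top of the green release button (56 across the rack, 46 along it), 155 mm above the counter when up; it moves with the button and the bookend. From this point the push lug's face is 29 mm away in the rack's -y direction; the bookend's book face is 35 mm away in +y.
- lug (a point): Middle of the top edge of the push lug's face, the face that looks at the button and the books (lug 74 across the rack, 12 thick; it rises 47 above the platform to 188 mm above the counter). Push this face in the rack's -y to send the bookend back.
- pointer (a point): The red pointer on the sliding bookend, 22 x 8, 22 mm above the counter, over the white index strip on the far (+x) side of the rack. This point is its centre; it moves with the bookend.
- mark (a point): Centre of the yellow sticker on the white index strip of the rack's base, 28 across the rack and 20 mm along it, 14 mm above the counter. Its axes are parallel to the rack's. The bookend is in place when pointer and sticker centre are level along the rack (same rack y).
- book_red: Red paperback, 110 x 36 x 120 high, 280 g, standing loose in the rack against the others, its thickness along the rack. Origin: centre of its underside.
- book_green: Green paperback, 105 x 30 x 112 high, 280 g, standing loose in the rack. Origin: centre of its underside.
- book_blue: Blue paperback, 110 x 38 x 118 high, 280 g, standing loose in the rack. Origin: centre of its underside.
- can_gold: Low food tin with orange label, diameter 74, 55 high, loose, on the counter on the robot's side of the rack. Origin: centre of its underside.
- can_blue: Food tin with blue label, diameter 66, 80 high, loose, on the counter on the robot's side of the rack. Origin: centre of its underside.
- mug: White mug, diameter 76, 85 high, loose on the counter. Origin: centre of its underside.
- stamp: Hand stamp, black foot 50 x 30 x 22 with an upright wooden handle of diameter 22, 67 high in all, loose on the counter. Origin: centre of its underside.

How it is judged:
On the way, in this order (a step that is already met when the one before it is completed fails the run):
1. the release button is pressed down, with the bookend still short of the sticker (value of joint release above 0.006 m and y of pointer in the frame of mark above 0.03 m), for 0.05 s.
2. the bookend has been pushed back to the sticker (y of pointer in the frame of mark between -0.012 and 0.012 m), for 0.2 s.
At the end, for the whole second after the job is handed in: The red pointer is within 12 mm of the sticker's centre along the rack, the bookend is at rest and its button let up (less than 6 mm down), and every book, tin, the mug and the stamp stand upright (within 0.2 rad) within 20 mm of where they were (all of step 2 and velocity of joint bookend between -0.005 and 0.005 m/s and value of joint release below 0.006 m and distance of each of book_red, book_green, book_blue, can_gold, can_blue, mug, stamp from where it was at the start of the episode below 0.02 m and angle between each of book_red, book_green, book_blue, can_gold, can_blue, mug, stamp's own z axis and vertical below 0.2 rad); the robot touches nothing.
It fails at once if the bookend is forced (more than 60 N from the fingers) (contact force between the fingers and bookend above 60 N).
It fails at once if a book is lifted, shoved or tipped (distance of any of book_red, book_green, book_blue from where it was at the start of the episode above 0.03 m or angle between any of book_red, book_green, book_blue's own z axis and vertical above 0.4 rad).
It fails at once if a tin, the mug or the stamp is lifted, shoved or tipped (distance of any of can_gold, can_blue, mug, stamp from where it was at the start of the episode above 0.03 m or angle between any of can_gold, can_blue, mug, stamp's own z axis and vertical above 0.4 rad).
It also fails if it takes over 32 s, if anything falls off the work surface, if the arm or the gripper's body presses on something with over 40 N, if the wrist force passes 120 N, or if a joint passes its speed limit or range.

## Working session

There is one attempt and no reset: what is moved stays moved. The work goes in short steps, Python scripts to look and compute and a tool call to move; the robot and the scene stay as the last step left them, time stands still between calls to the robot, and variables do not carry over. Pictures are saved under pics/ and viewed, at most 10 in all, crops included, and the job is handed in when it is done.

Besides the shell and the picture viewer there is one more tool, called after "Emit:" by a JSON object that holds its "api" and its "payload", one argument or row to a line. play_rows: Moves the arm, as the interface text tells. Its arguments: {"type":"object","properties":{"commands":{"type":"array"},"jaw":{"type":"number"},"newtons":{"type":"number"}},"required":["commands"]}

```bash
mkdir -p pics
cat > h.py <<'E'
import numpy as np, cv2
from workcell import ctrl
def pt(c,u,v,z=None):
    K=np.array(c["intrinsics"]);R=np.array(c["R"]);t=np.array(c["t"])
    x=cv2.undistortPoints(np.array([[[u,v]]],float),K,np.array(c["dist"]))[0,0]
    d=R.T@np.array([x[0],x[1],1]);o=-R.T@t
    s=(z-o[2])/d[2] if z is not None else c["range_z"][int(v),int(u)]
    return o+s*d
E
python3 - <<'E'
from h import *
for n in ("scene","top"):
    c=ctrl.capture(n); cv2.imwrite(f"pics/{n}1.png",c["pixels"])
    for k in ("release_top","lug","pointer","mark","rack","book_red","can_gold","can_blue","mug","stamp"):
        r=ctrl.look_for(k,c)
        print(n,k,[(np.round(q["location"],3).tolist(),round(q["confidence"],2)) for q in r[:2]])
s=ctrl.get_state();print(s)
E
```

```text
scene release_top [([0.581, 0.112, 0.153], 0.93)]
scene lug [([0.593, 0.131, 0.127], 0.7)]
scene pointer [([0.596, 0.132, 0.125], 0.86)]
scene mark [([0.684, -0.014, 0.01], 0.4)]
scene rack [([0.592, 0.133, 0.125], 0.65), ([0.641, 0.148, 0.054], 0.56)]
scene book_red [([0.605, 0.284, 0.137], 0.9)]
scene can_gold [([0.437, 0.078, 0.057], 0.91)]
scene can_blue [([0.465, 0.246, 0.075], 0.55)]
scene mug [([0.577, -0.309, 0.059], 0.66)]
scene stamp [([0.482, -0.363, 0.024], 0.6), ([0.608, 0.284, 0.137], 0.56)]
top release_top [([0.582, 0.108, 0.157], 0.96), ([0.587, 0.11, 0.14], 0.72)]
top lug [([0.586, 0.111, 0.14], 0.8), ([0.597, 0.057, 0.014], 0.3)]
top pointer []
top mark [([0.689, -0.018, 0.012], 0.68)]
top rack [([0.596, 0.061, 0.012], 0.95)]
top book_red [([0.598, 0.278, 0.134], 0.98)]
top can_gold [([0.432, 0.058, 0.056], 0.9)]
top can_blue [([0.449, 0.226, 0.081], 0.8)]
top mug [([0.58, -0.339, 0.034], 0.71)]
top stamp [([0.473, -0.37, 0.024], 0.87), ([0.585, 0.244, 0.12], 0.72)]
{'time_s': 1.1, 'joint_pos': array([-1.36470514,  0.59929601, -0.00251572,  1.59940154,  0.00184201,
        0.94291575, -0.07979152]), 'joint_velocities': array([-7.33804455e-05, -1.35215548e-03,  1.94146329e-03, -1.71454565e-04,
       -1.04452134e-04, -4.33468986e-04, -1.60827685e-03]), 'joint_torque': array([ 9.28947011e-04, -7.76230145e+01,  1.56392366e+00, -2.58370900e+01,
        1.23327717e-02,  2.09764112e-03, -2.54671846e-06]), 'tool_pos': array([0.20230773, 0.69619554, 0.24527685]), 'orientation': array([ 4.42613226e-01,  3.11018580e+00, -3.58376770e-05]), 'force': array([-0.10972223,  0.92574919,  0.2607543 ]), 'moment': array([-0.02396942,  0.00374133,  0.01242547]), 'grasp_force': 0.0, 'grip_width': 0.9993652853780206}
```

View pics/top1.png

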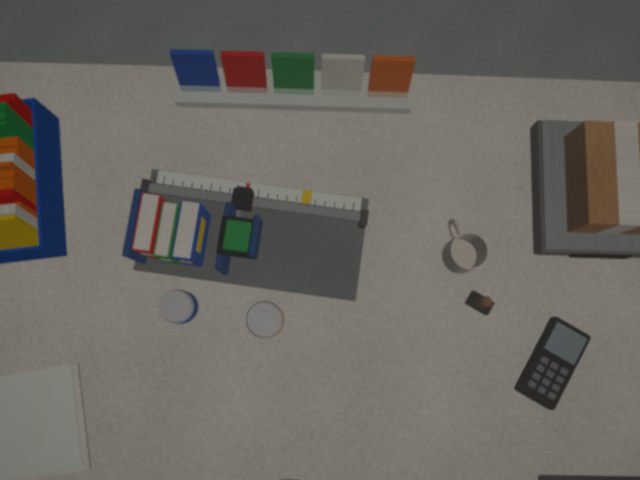

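View pics/scene1.png

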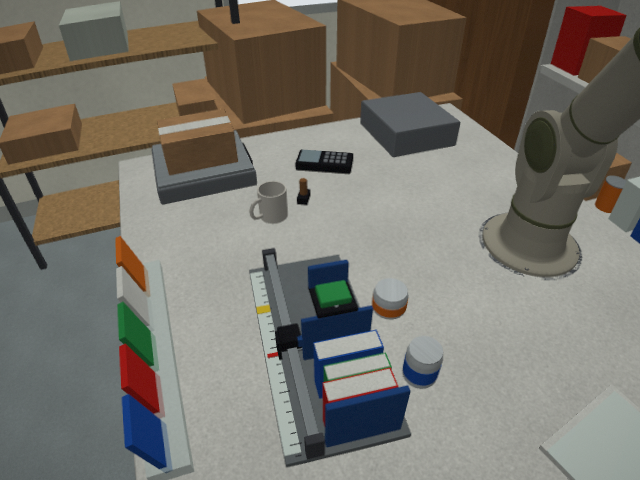

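The top view shows the bar running from (148,185) to (363,213), the button at (237,236), the lug at (256,238), the red pointer near (248,187) and the sticker at (307,197). The scene view shows the red pointer at (273,355) and the sticker at (263,310). I'll measure these by colour next.

```bash
cat >> h.py <<'E'
def blob(c,lo,hi,roi):
    h=cv2.cvtColor(c["pixels"],cv2.COLOR_BGR2HSV); m=cv2.inRange(h,lo,hi)
    M=np.zeros_like(m);a,b,x,y=roi;M[b:y,a:x]=m[b:y,a:x]
    n,l,s,ce=cv2.connectedComponentsWithStats(M); k=1+np.argmax(s[1:,4]); return ce[k],s[k],l==k
E
python3 - <<'E'
from h import *
T=ctrl.capture("top");S=ctrl.capture("scene")
def do(c,nm,lo,hi,roi,z):
    ce,s,m=blob(c,lo,hi,roi);p=pt(c,*ce,z)
    print(nm,ce.round(1),s,p.round(4)); return p,m
do(T,"btnT",(45,80,30),(80,255,255),(210,210,265,260),.155)
_,mb=do(T,"btnT",(45,80,30),(80,255,255),(210,210,265,260),.155)
print(cv2.minAreaRect(np.argwhere(mb)[:,::-1].astype(np.float32)))
do(S,"btnS",(45,80,30),(80,255,255),(305,275,365,310),.155)
a,_=do(T,"markT",(18,100,60),(35,255,255),(290,180,320,210),.014)
b,_=do(S,"markS",(18,100,60),(35,255,255),(250,295,280,320),.014)
p,_=do(T,"ptrT",(0,120,50),(8,255,255),(240,178,258,198),.022)
q,_=do(S,"ptrS",(0,120,50),(8,255,255),(255,345,285,365),.022)
# rack direction: white strip
for c,roi in((T,(150,165,370,215)),):
    h=cv2.cvtColor(c["pixels"],cv2.COLOR_BGR2HSV)
    x=c["range_z"];
    print(h[185,170],h[192,270],h[160,200])
# button range points
for c,r in((T,(45,80,30)),):
    uv=np.argwhere(mb); P=np.array([pt(c,u,v) for v,u in uv]); print("btn z",np.median(P,0).round(4))
print("dist",a-p,b-q)
# plate front corners & rack posts
for uv in((355,300),(138,264)): print(uv,pt(T,*uv,.012).round(4))
cv2.imwrite("pics/tc.png",cv2.resize(T["pixels"][150:310,110:380],None,fx=2.9,fy=2.9,interpolation=2))
cv2.imwrite("pics/sc.png",cv2.resize(S["pixels"][230:470,240:420],None,fx=2.5,fy=2.5,interpolation=2))
E
```

```text
btnT [236.8 235.4] [222 219  30  34 808] [0.5785 0.1089 0.155 ]
btnT [236.8 235.4] [222 219  30  34 808] [0.5785 0.1089 0.155 ]
((236.7225341796875, 235.30345153808594), (26.001781463623047, 31.399810791015625), 8.746162414550781)
btnS [332.8 293.8] [314 280  39  29 802] [0.5824 0.1157 0.155 ]
markT [306.3 196.7] [301 190  11  14 123] [ 0.6863 -0.0133  0.014 ]
markS [263. 309.] [256 305  15   9 100] [ 0.6869 -0.0135  0.014 ]
ptrT [247.5 185.5] [247 184   2   4   8] [0.7044 0.1092 0.022 ]
ptrS [272.5 354.5] [267 352  12   6  39] [0.6998 0.1088 0.022 ]
[30  8 91] [ 38  15 132] [ 18  25 123]
btn z [0.5785 0.1088 0.1557]
dist [-0.01815279 -0.12253302 -0.008     ] [-0.01286664 -0.12229042 -0.008     ]
(355, 300) [ 0.4746 -0.1195  0.012 ]
(138, 264) [0.535  0.3273 0.012 ]
```

View pics/tc.png

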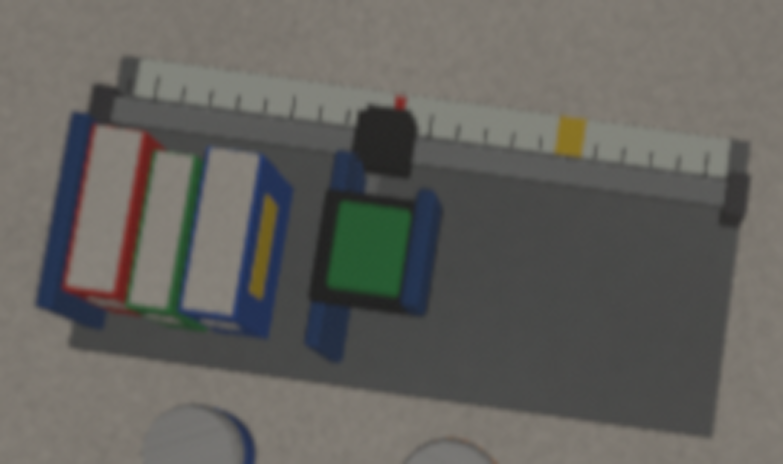

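View pics/sc.png

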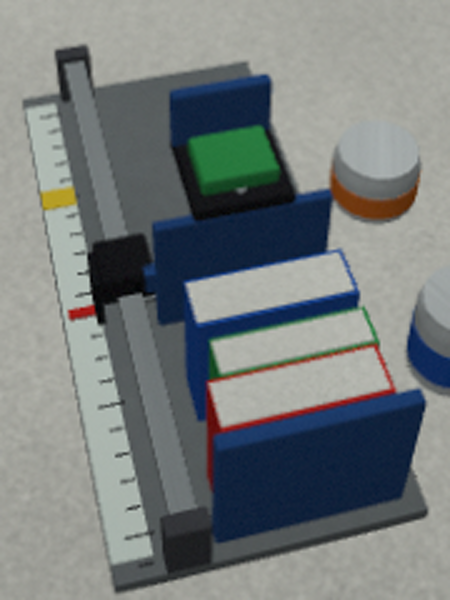

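```bash
cat >> h.py <<'E'
from scipy.spatial.transform import Rotation as Ro
A=0.137; RX=np.array([np.cos(A),-np.sin(A),0]); RY=np.array([np.sin(A),np.cos(A),0])
GOAL=Ro.from_matrix(np.c_[np.cross(RX,[0,0,-1]),RX,[0,0,-1]])
def plan(p,n):
    s=ctrl.get_state(); r=Ro.from_rotvec(s["orientation"]); x=s["tool_pos"]
    w=(r.inv()*GOAL).as_rotvec()/n; d=(np.array(p)-x)/n
    print("t",s["time_s"],"x",x.round(4),"F",s["force"].round(1),"toolx",GOAL.as_matrix()[:,0].round(3))
    for i in range(n):
        print(np.r_[r.inv().apply(d)*1000].round(0).tolist(), w.round(3).tolist()); r=r*Ro.from_rotvec(w)
E
python3 -c "
from h import *
plan([.5788,.1011,.245],20)"
```

```text
t 1.2 x [0.2023 0.6962 0.2453] F [-0.3 -1.  -0.1] toolx [0.137 0.991 0.   ]
[-26.0, -23.0, 0.0] [0.0, -0.0, 0.071]
[-28.0, -21.0, 0.0] [0.0, -0.0, 0.071]
[-29.0, -19.0, 0.0] [0.0, -0.0, 0.071]
[-31.0, -17.0, 0.0] [0.0, -0.0, 0.071]
[-32.0, -15.0, 0.0] [0.0, -0.0, 0.071]
[-33.0, -13.0, 0.0] [0.0, -0.0, 0.071]
[-34.0, -10.0, 0.0] [0.0, -0.0, 0.071]
[-34.0, -8.0, 0.0] [0.0, -0.0, 0.071]
[-35.0, -5.0, 0.0] [0.0, -0.0, 0.071]
[-35.0, -3.0, 0.0] [0.0, -0.0, 0.071]
[-35.0, -0.0, 0.0] [0.0, -0.0, 0.071]
[-35.0, 2.0, 0.0] [0.0, -0.0, 0.071]
[-35.0, 5.0, 0.0] [0.0, -0.0, 0.071]
[-34.0, 7.0, 0.0] [0.0, -0.0, 0.071]
[-34.0, 10.0, 0.0] [0.0, -0.0, 0.071]
[-33.0, 12.0, 0.0] [0.0, -0.0, 0.071]
[-32.0, 14.0, 0.0] [0.0, -0.0, 0.071]
[-31.0, 16.0, 0.0] [0.0, -0.0, 0.071]
[-30.0, 19.0, 0.0] [0.0, -0.0, 0.071]
[-28.0, 21.0, 0.0] [0.0, -0.0, 0.071]
```

Emit:
{"api": "play_rows", "payload": {
  "commands": [
    [-26, -23, 0, 0, 0, 0.071],
    [-28, -21, 0, 0, 0, 0.071],
    [-29, -19, 0, 0, 0, 0.071],
    [-31, -17, 0, 0, 0, 0.071],
    [-32, -15, 0, 0, 0, 0.071]
  ],
  "jaw": 0,
  "newtons": 20
}}

```text
time_s: 1.62
tool_pos: [0.2972, 0.5473, 0.2454]
orientation: [0.99, 2.981, 0.001]
force: [0.7, 0.7, 0.5]
grip_width: 0.298
grasp_force: 0.0
```

Emit:
{"api": "play_rows", "payload": {
  "commands": [
    [-33, -13, 0, 0, 0, 0.071],
    [-34, -10, 0, 0, 0, 0.071],
    [-34, -8, 0, 0, 0, 0.071],
    [-35, -5, 0, 0, 0, 0.071],
    [-35, -3, 0, 0, 0, 0.071]
  ]
}}

```text
time_s: 2.03
tool_pos: [0.392, 0.3985, 0.2456]
orientation: [1.501, 2.76, 0.001]
force: [0.3, 0.3, 0.2]
grip_width: 0.001
grasp_force: 0.0
```

Emit:
{"api": "play_rows", "payload": {
  "commands": [
    [-35, 0, 0, 0, 0, 0.071],
    [-35, 2, 0, 0, 0, 0.071],
    [-35, 5, 0, 0, 0, 0.071],
    [-34, 7, 0, 0, 0, 0.071],
    [-34, 10, 0, 0, 0, 0.071]
  ]
}}

```text
time_s: 2.45
tool_pos: [0.4872, 0.2511, 0.2456]
orientation: [1.964, 2.452, 0.001]
force: [1.0, -0.4, -0.8]
grip_width: 0.001
grasp_force: 0.0
```

Emit:
{"api": "play_rows", "payload": {
  "commands": [
    [-33, 12, 0, 0, 0, 0.071],
    [-32, 14, 0, 0, 0, 0.071],
    [-31, 16, 0, 0, 0, 0.071],
    [-30, 19, 0, 0, 0, 0.071],
    [-28, 21, 0, 0, 0, 0.071]
  ]
}}

```text
time_s: 2.87
tool_pos: [0.582, 0.1032, 0.2456]
orientation: [2.366, 2.066, 0.001]
force: [0.7, 0.5, -0.6]
grip_width: -0.001
grasp_force: 0.0
```

Emit:
{"api": "play_rows", "payload": {
  "commands": [
    [0, 0, 0, 0, 0, 0],
    [0, 0, 0, 0, 0, 0]
  ]
}}

```text
time_s: 3.03
tool_pos: [0.5821, 0.1027, 0.2454]
orientation: [2.366, 2.065, -0.0]
force: [0.1, 0.5, 0.9]
grip_width: 0.003
grasp_force: 0.0
```

Run:
```python
from h import *
plan([.5788,.1011,.179],3)
print(ctrl.get_state()["grip_width"])
c=ctrl.capture("wrist");cv2.imwrite("pics/w1.png",c["pixels"])
T=ctrl.capture("scene");cv2.imwrite("pics/s2.png",T["pixels"])
```

```text
t 3.0333 x [0.5821 0.1027 0.2454] F [0.1 0.5 0.9] toolx [0.137 0.991 0.   ]
[-1.0, -1.0, 22.0] [0.0, 0.0, 0.0]
[-1.0, -1.0, 22.0] [0.0, 0.0, 0.0]
[-1.0, -1.0, 22.0] [0.0, 0.0, 0.0]
0.003328311246320496
```

View pics/w1.png

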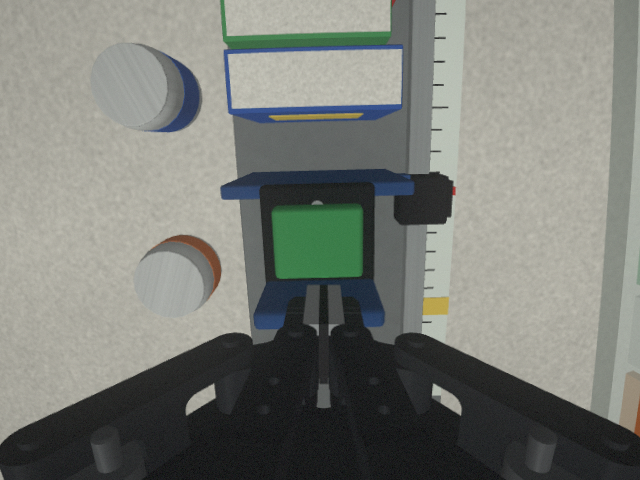

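View pics/s2.png

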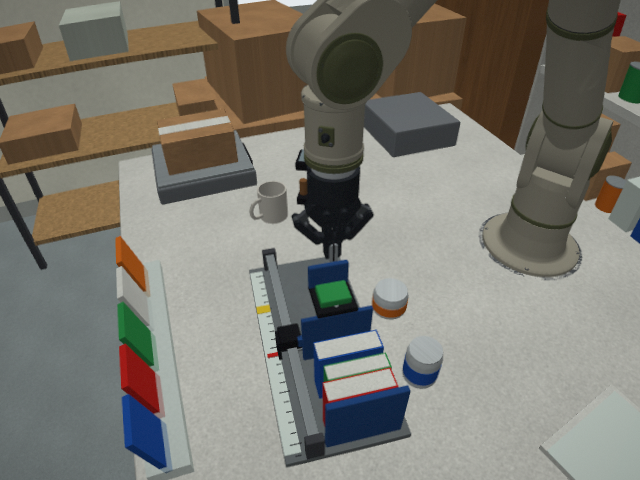

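The wrist view shows the rack square with the tool, the green button at (318,241) and the lug top at about (318,305). Next I'll measure the button and lug with it.

Run:
```python
from h import *
c=ctrl.capture("wrist")
# top face: brighter part
ce,s,m=blob(c,(45,80,30),(80,255,255),(260,190,375,285));print(ce,s)
for uv in((318,207),(318,276),(275,241),(361,241)):print(uv,pt(c,*uv,.155).round(4),pt(c,*uv).round(4))
b=pt(c,318,241);x=ctrl.get_state()["tool_pos"]
print("btn-tool rackx,y",(b-x)@RX,(b-x)@RY)
for v in range(276,300,3):
  p=pt(c,280,v);print(v,((p-x)@RY).round(4),p[2].round(3),c["pixels"][v,280])
```

```text
[320.62925427 244.92194827] [ 274  207   93   76 6611]
(318, 207) [0.5812 0.1352 0.155 ] [0.5807 0.1327 0.14  ]
(318, 276) [0.5754 0.0918 0.155 ] [0.5753 0.0916 0.1545]
(275, 241) [0.5523 0.1178 0.155 ] [0.55   0.1144 0.1414]
(361, 241) [0.6045 0.1109 0.155 ] [0.6046 0.1105 0.1535]
btn-tool rackx,y -0.003290821254251454 0.00800261716408778
276 -0.0151 0.155 [ 71 119  58]
279 -0.0176 0.154 [ 70 119  58]
282 -0.0249 0.14 [47 62 42]
285 -0.0272 0.14 [60 48 39]
288 -0.0275 0.145 [63 48 36]
291 -0.0273 0.15 [63 47 36]
294 -0.0268 0.156 [65 50 38]
297 -0.0271 0.16 [62 47 33]
```

Emit:
{"api": "play_rows", "payload": {
  "commands": [
    [-4, -1, 15, 0, 0, 0],
    [-4, -2, 20, 0, 0, 0],
    [0, 0, 20, 0, 0, 0],
    [0, 0, 10, 0, 0, 0],
    [0, 0, 0, 0, 0, 0]
  ]
}}

```text
time_s: 3.6
tool_pos: [0.5757, 0.0985, 0.1784]
orientation: [-2.359, -2.072, 0.005]
force: [-0.4, 1.0, 0.2]
grip_width: -0.001
grasp_force: 0.0
```

Emit:
{"api": "play_rows", "payload": {
  "commands": [
    [0, 0, 4, 0, 0, 0],
    [0, 0, 4, 0, 0, 0],
    [0, 0, 0, 0, 0, 0]
  ]
}}

```text
time_s: 3.85
tool_pos: [0.5774, 0.0977, 0.1724]
orientation: [2.362, 2.071, 0.001]
force: [0.2, -0.1, 0.6]
grip_width: -0.005
grasp_force: 0.0
```

Emit:
{"api": "play_rows", "payload": {
  "commands": [
    [0, 0, 3, 0, 0, 0],
    [0, 0, 0, 0, 0, 0],
    [0, 0, 0, 0, 0, 0]
  ]
}}

```text
time_s: 4.1
tool_pos: [0.5773, 0.0973, 0.1695]
orientation: [2.363, 2.07, 0.001]
force: [-0.1, -0.2, -0.2]
grip_width: 0.003
grasp_force: 0.0
```

Emit:
{"api": "play_rows", "payload": {
  "commands": [
    [0, 0, 3, 0, 0, 0],
    [0, 0, 0, 0, 0, 0],
    [0, 0, 0, 0, 0, 0]
  ]
}}

```text
time_s: 4.35
tool_pos: [0.5775, 0.0973, 0.1664]
orientation: [2.363, 2.07, 0.001]
force: [0.5, -0.1, 1.7]
grip_width: 0.001
grasp_force: 1.1
```

Emit:
{"api": "play_rows", "payload": {
  "commands": [
    [0, 0, 3, 0, 0, 0],
    [0, 0, 0, 0, 0, 0],
    [0, 0, 0, 0, 0, 0]
  ]
}}

```text
time_s: 4.6
tool_pos: [0.5775, 0.0972, 0.1633]
orientation: [2.363, 2.07, 0.001]
force: [-0.0, -0.1, 4.7]
grip_width: -0.004
grasp_force: 1.9
```

Emit:
{"api": "play_rows", "payload": {
  "commands": [
    [0, 0, 3, 0, 0, 0],
    [0, 0, 0, 0, 0, 0],
    [0, 0, 0, 0, 0, 0]
  ]
}}

```text
time_s: 4.85
tool_pos: [0.5774, 0.0972, 0.1603]
orientation: [2.363, 2.07, 0.0]
force: [0.1, -1.1, 4.5]
grip_width: 0.0
grasp_force: 2.4
```

Emit:
{"api": "play_rows", "payload": {
  "commands": [
    [-3, 0, 0, 0, 0, 0],
    [-3, 0, 0, 0, 0, 0],
    [-3, 0, 0, 0, 0, 0],
    [-3, 0, 0, 0, 0, 0],
    [0, 0, 0, 0, 0, 0]
  ]
}}

```text
time_s: 5.27
tool_pos: [0.5759, 0.0844, 0.1605]
orientation: [2.363, 2.068, 0.001]
force: [1.8, 1.3, 4.6]
grip_width: -0.002
grasp_force: 2.4
```

Emit:
{"api": "play_rows", "payload": {
  "commands": [
    [-3, 0, 0, 0, 0, 0],
    [-3, 0, 0, 0, 0, 0],
    [-3, 0, 0, 0, 0, 0],
    [-3, 0, 0, 0, 0, 0],
    [-3, 0, 0, 0, 0, 0]
  ]
}}

```text
time_s: 5.68
tool_pos: [0.5738, 0.0702, 0.1604]
orientation: [2.363, 2.07, 0.0]
force: [3.3, 2.1, 5.8]
grip_width: 0.0
grasp_force: 2.4
```

```bash
cat > m.py <<'E'
from h import *
S=ctrl.capture("scene")
a=pt(S,*blob(S,(18,100,60),(35,255,255),(250,295,280,320))[0],.014)
ce,s,_=blob(S,(0,120,50),(8,255,255),(248,295,290,365));q=pt(S,*ce,.022)
print("ptr-mark rack y",((q-a)@RY).round(4),ce,s)
x=ctrl.get_state();print(x["tool_pos"].round(4),x["force"].round(1),x["time_s"])
cv2.imwrite("pics/m%d.png"%(x["time_s"]*100),cv2.resize(S["pixels"][200:440,220:420],None,fx=2.5,fy=2.5))
E
python3 m.py; ls pics
```

```text
ptr-mark rack y 0.0963 [270.31707317 343.34146341] [265 341  11   6  41]
[0.5736 0.0693 0.1604] [3.6 2.  4.6] 5.7333
m573.png
s2.png
sc.png
scene1.png
tc.png
top1.png
w1.png
```

Emit:
{"api": "play_rows", "payload": {
  "commands": [
    [-5, 0, 0, 0, 0, 0],
    [-5, 0, 0, 0, 0, 0],
    [-5, 0, 0, 0, 0, 0],
    [-5, 0, 0, 0, 0, 0],
    [-5, 0, 0, 0, 0, 0]
  ]
}}

```text
time_s: 6.15
tool_pos: [0.5704, 0.0451, 0.1603]
orientation: [2.363, 2.07, 0.0]
force: [4.1, 2.4, 6.4]
grip_width: -0.003
grasp_force: 2.4
```

Emit:
{"api": "play_rows", "payload": {
  "commands": [
    [-5, 0, 0, 0, 0, 0],
    [-5, 0, 0, 0, 0, 0],
    [-5, 0, 0, 0, 0, 0],
    [-5, 0, 0, 0, 0, 0],
    [-5, 0, 0, 0, 0, 0]
  ]
}}

```text
time_s: 6.57
tool_pos: [0.567, 0.0205, 0.1603]
orientation: [-2.363, -2.07, 0.0]
force: [2.6, 2.0, 4.2]
grip_width: 0.004
grasp_force: 2.4
```

```bash
python3 m.py
```

```text
ptr-mark rack y 0.0488 [266.5 324.5] [262 322  10   6  34]
[0.5668 0.0191 0.1604] [1.9 0.  5.1] 6.6167
```

Emit:
{"api": "play_rows", "payload": {
  "commands": [
    [-5, 0, 0, 0, 0, 0],
    [-5, 0, 0, 0, 0, 0],
    [-5, 0, 0, 0, 0, 0],
    [-5, 0, 0, 0, 0, 0],
    [-5, 0, 0, 0, 0, 0]
  ]
}}

```text
time_s: 7.03
tool_pos: [0.5639, -0.0043, 0.1604]
orientation: [2.363, 2.07, 0.0]
force: [3.3, 2.5, 5.0]
grip_width: -0.002
grasp_force: 2.4
```

Emit:
{"api": "play_rows", "payload": {
  "commands": [
    [-5, 0, 0, 0, 0, 0],
    [-5, 0, 0, 0, 0, 0],
    [-5, 0, 0, 0, 0, 0],
    [-2, 0, 0, 0, 0, 0],
    [0, 0, 0, 0, 0, 0]
  ]
}}

```text
time_s: 7.45
tool_pos: [0.5615, -0.0219, 0.1604]
orientation: [2.364, 2.068, -0.001]
force: [2.6, -0.9, 5.3]
grip_width: -0.002
grasp_force: 2.4
```

```bash
python3 m.py
```

```text
ptr-mark rack y 0.0073 [263.5862069  309.03448276] [259 307  10   5  29]
[ 0.5615 -0.0219  0.1604] [ 3.8 -1.9  5.9] 7.5
```

```bash
sed -i 's/^print("ptr/a=np.array([.6866,-.0134,.014])\nprint("ptr/' m.py; python3 m.py
```

```text
ptr-mark rack y 0.0071 [263.5862069  309.03448276] [259 307  10   5  29]
[ 0.5615 -0.0218  0.1603] [ 2.9 -3.3  5. ] 7.55
```

Emit:
{"api": "play_rows", "payload": {
  "commands": [
    [-3, 0, 0, 0, 0, 0],
    [-3, 0, 0, 0, 0, 0],
    [-1, 0, 0, 0, 0, 0],
    [0, 0, 0, 0, 0, 0],
    [0, 0, 0, 0, 0, 0]
  ]
}}

```text
time_s: 7.97
tool_pos: [0.5607, -0.0279, 0.1604]
orientation: [2.363, 2.07, 0.0]
force: [3.8, 1.2, 6.1]
grip_width: -0.002
grasp_force: 2.4
```

```bash
python3 m.py
```

```text
ptr-mark rack y 0.001 [263.         306.88888889] [259 305   9   5  27]
[ 0.5607 -0.0279  0.1604] [3.3 0.6 5.4] 8.0167
```

Level to 1 mm. Now I'll lift straight up.

Emit:
{"api": "play_rows", "payload": {
  "commands": [
    [0, 0, -4, 0, 0, 0],
    [0, 0, -4, 0, 0, 0],
    [0, 0, -5, 0, 0, 0],
    [0, 0, -8, 0, 0, 0],
    [0, 0, -15, 0, 0, 0]
  ]
}}

```text
time_s: 8.43
tool_pos: [0.559, -0.0277, 0.1957]
orientation: [-2.361, -2.068, 0.005]
force: [0.1, -0.4, 0.2]
grip_width: -0.005
grasp_force: 0.0
```

Emit:
{"api": "play_rows", "payload": {
  "commands": [
    [0, 0, -25, 0, 0, 0],
    [0, 0, -30, 0, 0, 0],
    [0, 0, -30, 0, 0, 0],
    [0, 0, 0, 0, 0, 0],
    [0, 0, 0, 0, 0, 0]
  ]
}}

```text
time_s: 8.85
tool_pos: [0.5607, -0.0277, 0.283]
orientation: [2.362, 2.069, 0.003]
force: [0.4, 0.3, -0.2]
grip_width: 0.001
grasp_force: 0.0
```

```bash
python3 m.py
python3 - <<'E'
from h import *
T=ctrl.capture("wrist");cv2.imwrite("pics/wf.png",T["pixels"])
for k in("release_top",):print([(q["location"],q["confidence"]) for q in ctrl.look_for(k,T)[:2]])
S=ctrl.capture("scene");cv2.imwrite("pics/sf.png",S["pixels"])
E
```

```text
ptr-mark rack y 0.001 [263.         306.88888889] [259 305   9   5  27]
[ 0.5601 -0.0275  0.2817] [ 0.3  0.3 -1.4] 8.9
[([0.5693, -0.0125, 0.1482], 0.63)]
```

View pics/sf.png

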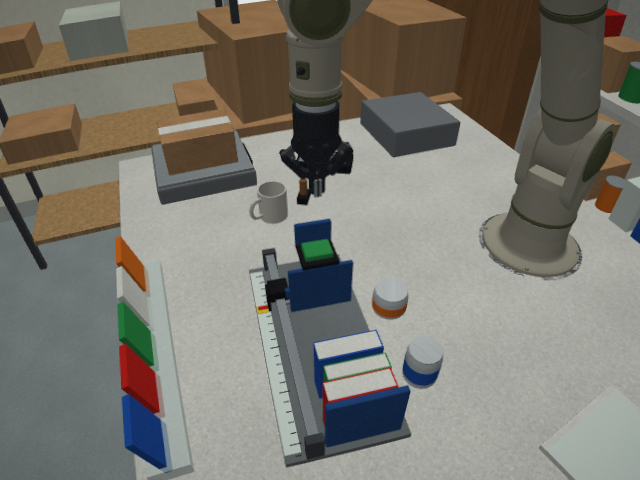

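View pics/wf.png

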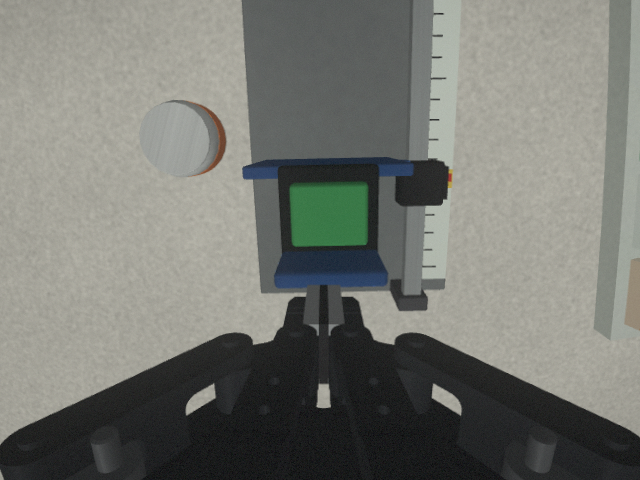

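The scene view shows the red pointer on the sticker at (263,308), the books and tins undisturbed, and the gripper well clear. The wrist view shows the button at (329,214), free of the fingers.

```bash
python3 -c "
from h import *
print(ctrl.finish_job())"
```

```text
the job is handed in; nothing more can be done
None
```

I pushed the bookend back until its red pointer was about 1 mm from the sticker's centre, let the button go and lifted clear; the books, tins, mug and stamp look unmoved in the last pictures, and I've handed the job in (no verdict came back).

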